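Seat the drive key in the case-back opener and hold it pressed

TASK

Take the red-handled drive key out of its wooden rest, turn it so that its cross-shaped splines line up with the cross socket on top of the green case-back opener, and slide it fully home, without ramming it, until its collar is flush on the socket head. Inside, it pushes back on a spring, so keep gripping the handle and pressing: finish while holding the key down, with the opener's jaw on the watch. Leave the other things on the marble where they are.

Things in the scene. Friction and masses are not known exactly. Their poses are not given: they have to be found in the camera images.
- key: Loose drive key, 0.15 kg, upright in the rest. Origin: centre of the stem's lower end; z up the stem, x along the handle bar. From the origin up: steel stem of plus-shaped section to 34 mm, ribs along x and y, each 26 mm end to end and 8 mm thick (lowest 4 mm narrower as lead-in); dark round collar, diameter 38, 34 to 40 mm; neck, diameter 14; red bar 50 to 78 mm, 50 long (x), 14 thick (y).
- key_grip (a point): Point on the key's axis in the red handle bar, 70 mm above the stem's lower end and 8 mm below the top of the bar; axes as the key's. A good height for the TCP: the fingertips then stay 11 mm above the collar.
- key_flange (a point): Centre of the underside of the key's collar, on the key's axis 34 mm above the stem's lower end; axes as the key's.
- rest: Fixed wooden rest block 70 x 70 x 45 mm high, with a round hole 31 mm in diameter and 40 mm deep in the middle of its top. Origin at the centre of its underside, z up. The key starts with its stem in the hole and its collar resting on the top.
- opener: Fixed bench case-back opener: green C-shaped frame, base 120 mm (x) by 145 mm (y, -55 to +90), 18 high; post on its +y side, arm at 90 to 112 mm height; a watch lies under the arm in a blue holder. Origin on the spindle axis at the base's underside, z up. On the arm stands the square steel socket head, 40 x 40 mm, top at 152 mm, the highest point.
- socket (a point): Centre of the socket's mouth in the top face of the square steel head, 152 mm above the table; z up, x and y along the crossing slots (parallel to the head's sides), each slot 28.5 mm end to end, 10.5 wide, 40 deep. The key fits at any quarter turn. The head turns about the vertical against light friction (0.06 N m) and starts at any angle. Key home: collar on this face.
- plunger_rod (a joint): Spring plunger in the bore, 0 to 0.014 m, grows as pressed down. At 0 its brass top (diameter 13 mm) is 22 mm below the socket's mouth; at 0.012 the key's collar is flush on the head and the jaw meets the watch. It takes about 4 N to start and 10 N at 0.012 (1.5 N of it the key's weight); it lifts the key again if the key is let go.
- wrench: Bystander: steel case-back wrench 150 mm long lying flat.
- amber_band: Bystander: amber resin band, a ring 66 mm in diameter and 20 mm high.
- mirror: Bystander: round chrome pocket mirror 64 mm in diameter, 9 mm thick, lying flat.
- tray: Bystander: tin tray 140 x 180 x 18 mm.
- spring_bar_jar: Bystander: small clear jar with a blue cap, 44 mm in diameter, 55 mm high.
- blue_band: Bystander: blue band, a ring 62 mm in diameter and 22 mm high.
- loupe: Bystander: black eye loupe 34 mm in diameter, 26 mm high.
There are look-alikes about, which are no part of the job. What is shaped like the key but yellow is not meant.

How it is judged:
By the outcome, as a careful person would: the job done as asked, in the order asked, and still so for the second after the job is handed in, while the arm keeps its last pose, push and grip.
It also fails if it takes over 40 s, if anything falls off the work surface, if the arm or the gripper's body presses on something with over 40 N, if the wrist force passes 120 N, or if a joint passes its speed limit or range.

ROBOT

A 6-joint arm with a two-finger parallel gripper is mounted at the origin on the work surface. World frame = base frame: x ahead of the robot, y to its left, z up, the work surface at z = 0. Lengths are in m, angles in rad, forces in N, time in s.
With the tool pointing down it reaches from about 0.35 to 0.95 m from the base axis. Payload 17.4 kg.
Tool frame: the origin (TCP) lies between the finger pads, 19 mm behind the fingertips; this is the grasp point; z points along the fingers, y is the line along which they close (so a half turn about z gives the same grasp; the last joint's range is limited). The gripper opens to 93 mm and grips with 3 to 60 N. Pads are 15 mm wide; open, the fingers measure 128 mm over their backs; the gripper's body (75 mm by 188 mm) begins 65 mm behind the grasp point.
Start: joints at [-1.299, 0.116, 1.442, -0, 1.584, -0.038], TCP at [0.206, -0.643, 0.237] pointing down, gripper open.
Joint ranges: [-2.83, 2.83], [-0.83, 2.19], [0.07, 2.5], [-1.14, 4.28], [0.01, 3], [-2.97, 2.97]. Speed limits (rad/s): [1.89, 1.89, 2.22, 3.14, 3.14, 3.14].

INTERFACE

Orientations are given as a unit quaternion [w, x, y, z].
In Python, from cell import telemetry, vision, job gives the robot as it stands.
- The arm moves only by the tool apply_moves, never from a script. Its argument "targets" is a list of rows, each a list of 3 entries, a list of its own where there are three numbers: the shift along the tool's x, y, z in units of 40 mm (1.0 is 40 mm), then the turn, a rotation vector about the tool's x, y, z in units of 8 degrees (1.0 is 8 degrees), then the opening, from 0 (shut) to 1 (fully open). In form: [[[dx, dy, dz], [ax, ay, az], gripper], ...]. A call has 1 to 20 rows; each row shifts and turns the commanded pose from where the row before left it, along the tool's axes as they then stand; what a row does not reach is not made up. A row lasts 1/8 s, in which the tool goes at most 62.5 mm and 10.7 degrees, less where a joint would pass 70% of its speed; a pose out of reach is approached as far as the arm can. A call is refused whole if a number of a shift passes 1 or a number of a turn 1, either way. A call with a gripper value outside its range is refused whole. The fingers move at their own pace and stop on an object; the grip force is fixed at half the most. Time passes only in rows, so rows that do not move let the fingers close. It gives the time, the measured TCP pose, the force, the opening and the grip force at its end, in the units of the state.
- telemetry.get_obs(): the state, without advancing time (a new reading comes with each control period).
- vision.get_image(name): name is "scene" or "side" or "wrist"; returns a dict with "color" (420x560x3 uint8, red, green, blue), "camera_matrix" (3x3 intrinsics, pixels), "k1" (the pictures are not rectified: a ray, as slopes to the right and down, at radius r is drawn at 1 + k1 r^2 times it, then the intrinsics apply), "eye" and "orientation" of the camera in the world. Camera axes: x right, y up, looking along -z (the intrinsics and any distortion apply to the point x, -y, -z); pixel columns grow to the right and rows downward; lengths in m; the calibration is good to about 2 mm. A picture is of the moment at which its call begins. There is no depth.
- job.close_job(): hands the job in; it is judged then, once.
Trained networks look in the newest picture that a camera, given by its name, has taken for a name from the list of things; names that differ only in an ending like _2 or _b are one class to them, and where a whole thing is asked for, a point or a joint stands for the part that bears it (a point fixed in the world has none). Each returns a list of dicts, best first, with "conf" (0 to 1); they miss things now and then, are a little off and sometimes report something else, mostly with a low value. They report only what shows in the picture. A call takes as long as a camera call. They do not tell look-alikes from the thing itself.
- vision.silhouettes(thing, camera): "pixels" (420x560 bool, what is visible of it) and "bbox" ([centre column, centre row, width, height] in pixels, round what is visible of it).
The state is a dict: "clock": time; "qpos": joint angles; "joint_vel": joint speeds; "effort": joint torques, N m; "tcp_pos": TCP position; "tool_rot": TCP orientation; "force": force on the tool from outside, world axes, zero at the start; "torque": the same for the moment, N m; "grip_width": opening from 0.0 (shut) to 1.0 (fully open); "finger_force": force on a finger pad.
Only numpy, scipy, OpenCV 4.12 (cv2) and the standard library are available. Lean on these libraries where they do the work, as an engineer would, in place of code of your own. Each camera call takes 0.05 s, during which the arm holds its last target. There are 200 camera calls.

## Working session

There is one attempt and no reset: what is moved stays moved. The work goes in short steps, Python scripts to look and compute and a tool call to move; the robot and the scene stay as the last step left them, time stands still between calls to the robot, and variables do not carry over. Pictures are saved under pics/ and viewed, at most 10 in all, crops included, and the job is handed in when it is done.

Besides the shell and the picture viewer there is one more tool, called by a JSON object that holds its "name" and its "arguments". apply_moves: Moves the arm, as the interface text tells. Its arguments: {"type":"object","properties":{"targets":{"type":"array"}},"required":["targets"]}

```bash
mkdir -p pics; ls
python3 - <<'E'
from cell import telemetry, vision
import cv2, numpy as np
ims=[]
for n in ["scene","side"]:
    r=vision.get_image(n); cv2.imwrite(f"pics/{n}0.png",r["color"][:,:,::-1]); print(n,r["camera_matrix"].tolist(),r["k1"],r["eye"],r["orientation"])
    for t in ["key","opener","rest"]:
        for d in vision.silhouettes(t,n): print(n,t,round(d["conf"],2),np.round(d["bbox"]))
o=telemetry.get_obs(); print(o)
E
```

```text
pics
scene [[399.4403114762787, 0.0, 284.0688314879152], [0.0, 399.4403114762787, 211.33313140272844], [0.0, 0.0, 1.0]] -0.03638057145164942 [0.80785115 0.4024275  0.96554962] [0.31408721 0.07966335 0.24457814 0.9138843 ]
scene key 0.81 [292. 275.  16.  25.]
scene key 0.74 [342. 217.  18.  23.]
scene key 0.53 [315. 246.  19.  17.]
scene key 0.46 [254. 202.  60.  74.]
scene opener 0.81 [255. 205.  58.  72.]
scene opener 0.74 [247. 177.  22.  26.]
scene rest 0.73 [315. 254.  40.  40.]
side [[449.1983019883268, 0.0, 277.89280970802605], [0.0, 449.1983019883268, 213.16307369489112], [0.0, 0.0, 1.0]] -0.0463792278774765 [0.13179759 0.76568983 0.87761284] [-0.20988092 -0.10357127  0.40291132  0.88480815]
side key 0.91 [319. 278.  17.  28.]
side key 0.87 [273. 266.  26.  27.]
side key 0.87 [236. 266.  21.  28.]
side opener 0.58 [294. 213.  61.  75.]
side rest 0.63 [272. 281.  36.  35.]
{'clock': 0.4, 'qpos': array([-1.29879560e+00,  1.16035154e-01,  1.44170110e+00,  1.04945826e-05,
        1.58401895e+00, -3.78133058e-02]), 'joint_vel': array([-7.16400824e-04, -7.50351423e-04, -1.75303916e-03,  1.60297881e-03,
        1.59026055e-04, -1.25362685e-05]), 'effort': array([-7.49970404e-04, -7.20181847e+01, -6.22081017e+01,  7.79207493e-02,
        1.92862510e-02, -5.18988338e-05]), 'tcp_pos': array([ 0.20577214, -0.64283694,  0.23735961]), 'tool_rot': array([-8.13306508e-05,  9.88025868e-01,  1.54288296e-01, -4.28405771e-06]), 'force': array([ 0.13555596, -0.50305648,  0.20414576]), 'torque': array([-0.01734113, -0.02079561, -0.01502573]), 'finger_force': 0.0, 'grip_width': 1.0009779692594403}
```

Run:
```python
import cv2, numpy as np
a=cv2.imread("pics/scene0.png")[140:320,180:390]; b=cv2.imread("pics/side0.png")[140:320,180:390]
cv2.imwrite("pics/both.png",cv2.resize(np.vstack([np.hstack([cv2.resize(cv2.imread("pics/scene0.png"),(400,300)),cv2.resize(cv2.imread("pics/side0.png"),(400,300))]),cv2.resize(np.hstack([a,b]),(800,300),interpolation=2)]),(800,600)))
```

```text
(no output)
```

View pics/both.png

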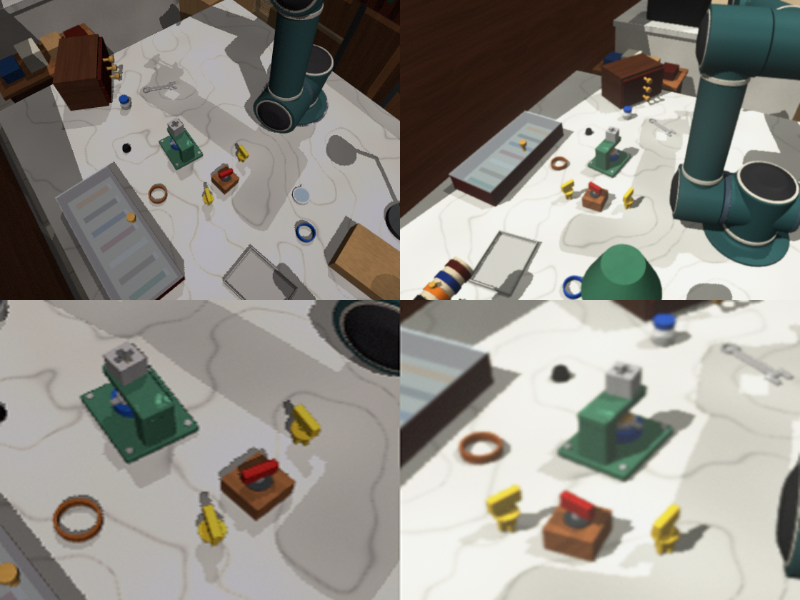

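The keys in the scene picture are at (292,275), (342,217) and (315,246). The first two are yellow and stand loose on the marble. Only (315,246) (side view 273,266) has a red bar and sits in the wooden rest, so it's the one meant. Next I'll triangulate it and the socket, and enlarge it to confirm.

```bash
cat > h.py <<'E'
import cv2, numpy as np
from scipy.spatial.transform import Rotation as R
from cell import telemetry, vision
def cam(n):
    r=vision.get_image(n); r["R"]=R.from_quat(r["orientation"],scalar_first=True).as_matrix() ; return r
def rays(c,uv):
    p=cv2.undistortPoints(np.float64(uv).reshape(-1,1,2),c["camera_matrix"],np.array([c["k1"],0,0,0.]))[:,0]
    return np.c_[p[:,0],-p[:,1],-np.ones(len(p))]@c["R"].T
def onz(c,uv,z):
    d=rays(c,uv); return c["eye"]+d*((z-c["eye"][2])/d[:,2])[:,None]
def proj(c,P):
    q=(np.atleast_2d(P)-c["eye"])@c["R"]; q=q*[1,-1,-1]
    return cv2.projectPoints(q,np.zeros(3),np.zeros(3),c["camera_matrix"],np.array([c["k1"],0,0,0.]))[0][:,0]
def tri(cs,uvs):
    A=np.zeros((3,3));b=np.zeros(3)
    for c,uv in zip(cs,uvs):
        d=rays(c,uv)[0]; d/=np.linalg.norm(d); M=np.eye(3)-np.outer(d,d); A+=M; b+=M@c["eye"]
    return np.linalg.solve(A,b)
def red(c):
    h=cv2.cvtColor(c["color"],cv2.COLOR_RGB2HSV); m=((h[...,0]<6)|(h[...,0]>172))&(h[...,1]>170)&(h[...,2]>70); return m
def blob(m,near,rad=30):
    n,l,s,ce=cv2.connectedComponentsWithStats(m.astype(np.uint8)); d=np.linalg.norm(ce-near,axis=1); ok=[i for i in range(1,n) if d[i]<rad]
    i=max(ok,key=lambda i:s[i,4]); return l==i,ce[i],s[i,4]
def near(c,name,thing,uv):
    return min(vision.silhouettes(thing,name),key=lambda d:np.hypot(*(np.array(d["bbox"][:2])-uv)))
E
python3 - <<'E'
from h import *
a,b=cam("scene"),cam("side")
ma,ca,na=blob(red(a),(316,244)); mb,cb,nb=blob(red(b),(273,260))
print(ca,na,cb,nb,"bar",tri([a,b],[ca,cb]))
for m,c in((ma,a),(mb,b)):
    uv=np.argwhere(m)[:,::-1]; P=onz(c,uv,0.08)[:,:2]; w,v=np.linalg.eigh(np.cov(P.T)); print("axis deg",np.degrees(np.arctan2(v[1,1],v[0,1])),np.sqrt(w*12))
    u=(P-P.mean(0))
for t in ((292,275),(236,266)),((342,217),(319,278)): print("yellow combos",tri([a,b],t))
for t in ((292,275),(319,278)),((342,217),(236,266)): print("yellow combos",tri([a,b],t))
# head top approx
print("rest",onz(a,[(315,254)],.03))
# head light-gray blobs
for n,c,box in(("s",a,(230,160,270,190)),("d",b,(280,165,320,195))):
    x0,y0,x1,y1=box; cr=c["color"][y0:y1,x0:x1]; cv2.imwrite(f"pics/h{n}.png",cv2.resize(cr[:,:,::-1],None,fx=10,fy=10,interpolation=0))
i1=cv2.imread("pics/hs.png");i2=cv2.imread("pics/hd.png")
k=cv2.resize(a["color"][215:275,270:360,::-1],(800,300),interpolation=2)
o=np.hstack([cv2.resize(i1,(400,300)),cv2.resize(i2,(400,300))]); cv2.imwrite("pics/c2.png",np.vstack([o,k]))
E
```

```text
[315.89873418 242.27848101] 158 [272.42647059 260.83823529] 68 bar [0.49377534 0.1129953  0.07966458]
axis deg 171.03269941003958 [0.02147426 0.04884431]
axis deg 165.11770175865217 [0.01243558 0.04379437]
yellow combos [0.58455744 0.13450573 0.04077671]
yellow combos [0.38104664 0.08831817 0.04823227]
yellow combos [ 0.48017015  0.01822793 -0.13239917]
yellow combos [0.48759499 0.19941052 0.21026943]
rest [[0.49993872 0.12170955 0.03      ]]
```

View pics/c2.png

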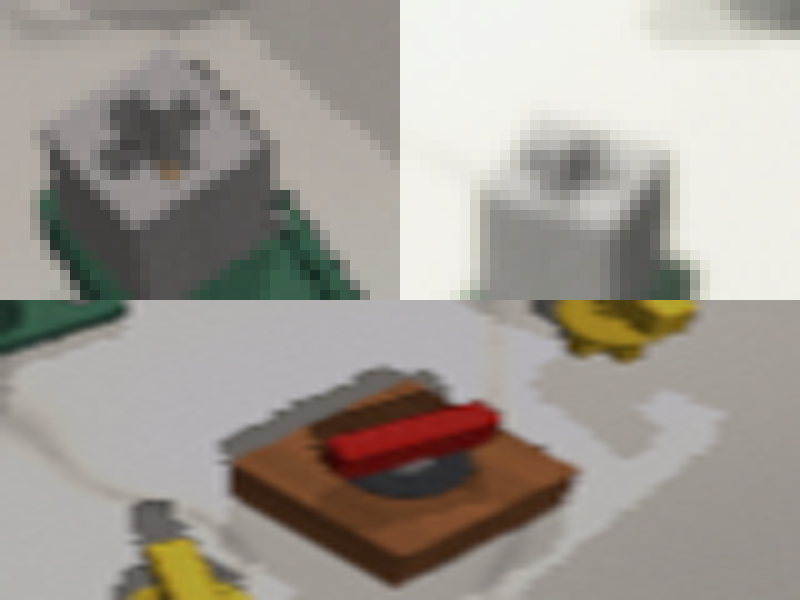

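Confirmed: the red bar sits in the wooden rest, with the yellow keys clear of it on either side. The head top's corners in the scene picture are about (234,173), (246.8,165.2), (256.8,174.5) and (243.5,182.5). Now I'll work out the head and the travel.

Run:
```python
from h import *
a=cam("scene")
P=onz(a,[(234.3,173),(247,165.2),(257,174.5),(243.7,182.5)],.152)[:,:2]
print(P,P.mean(0)); e=np.roll(P,-1,0)-P; print(np.linalg.norm(e,axis=1),np.degrees(np.arctan2(e[:,1],e[:,0]))%90)
print("cabinet",onz(a,[(160,145),(120,145),(100,90)],0.0)[:,:2])
o=telemetry.get_obs(); T=R.from_quat(o["tool_rot"],scalar_first=True)
d=np.array([.494,.113,.30])-o["tcp_pos"]; print("tool shift",T.inv().apply(d)/.04, T.as_matrix().round(3).tolist())
```

```text
[[ 0.55738293 -0.13308812]
 [ 0.51867788 -0.13313878]
 [ 0.51557484 -0.09442897]
 [ 0.55524984 -0.09523866]] [ 0.53672137 -0.11397363]
[0.03870508 0.03883398 0.03968326 0.03790951] [7.49984533e-02 4.58312049e+00 8.88308636e+01 3.22562155e+00]
cabinet [[ 0.6325627  -0.46436153]
 [ 0.73134984 -0.54297178]
 [ 0.6782942  -0.8093834 ]]
tool shift [ 12.62379671 -15.80012413  -1.56379628] [[0.952, 0.305, 0.0], [0.305, -0.952, 0.0], [0.0, -0.0, -1.0]]
```

{"name": "apply_moves", "arguments": {"targets": [[[0.6,-0.8,-0.4],[0,0,0],1],[[0.75,-0.94,-0.2],[0,0,0],1],[[0.75,-0.94,-0.2],[0,0,0],1],[[0.75,-0.94,-0.2],[0,0,0],1],[[0.75,-0.94,-0.1],[0,0,0],1],[[0.75,-0.94,-0.1],[0,0,0],1],[[0.75,-0.94,-0.1],[0,0,0],1],[[0.75,-0.94,-0.1],[0,0,0],1],[[0.75,-0.94,-0.1],[0,0,0],1],[[0.75,-0.94,0],[0,0,0],1],[[0.75,-0.94,0],[0,0,0],1],[[0.75,-0.94,0],[0,0,0],1],[[0.75,-0.94,0],[0,0,0],1],[[0.75,-0.94,0],[0,0,0],1],[[0.75,-0.94,0],[0,0,0],1],[[0.75,-0.94,0],[0,0,0],1],[[0.75,-0.9,0],[0,0,0],1],[[0,0,0],[0,0,1],1],[[0,0,0],[0,0,1],1],[[0,0,0],[0,0,1],1]]}}

```text
clock: 3.05
tcp_pos: [0.4931, 0.1129, 0.2975]
tool_rot: [0.0, 0.998, -0.057, 0.0]
force: [0.6, 0.2, -0.5]
grip_width: 1.001
finger_force: 0.0
```

Run:
```python
from h import *
c=cam("wrist"); cv2.imwrite("pics/w1.png",c["color"][:,:,::-1]); print(c["eye"])
m=red(c); n,l,s,ce=cv2.connectedComponentsWithStats(m.astype(np.uint8)); i=1+s[1:,4].argmax(); print(s[i],ce[i])
uv=np.argwhere(l==i)[:,::-1].astype(np.float32)
P=onz(c,uv,.089)[:,:2].astype(np.float32); r=cv2.minAreaRect(P*1000); print(r)
```

```text
[0.57841423 0.10223763 0.44427966]
[275 164  16  47 570] [281.93333333 186.74736842]
((495.07464599609375, 112.35888671875), (13.113001823425293, 48.820152282714844), 78.1170883178711)
```

View pics/w1.png

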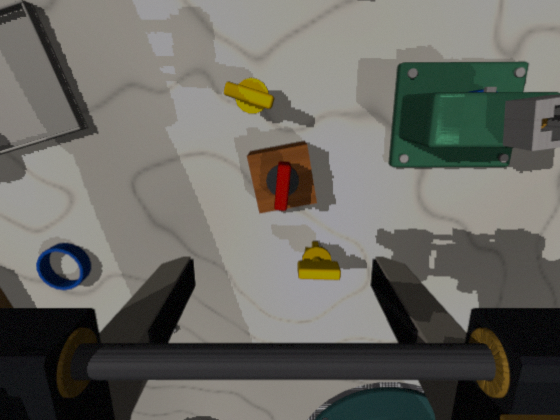

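The wrist picture shows the red bar at (282,187) with its collar in the rest, and the yellow keys at (250,96) and (319,268) out of the fingers' way. The bar's yaw is about -12°, so I'll turn 5.5° more, go down and grip.

{"name": "apply_moves", "arguments": {"targets": [[[0.03,0,0],[0,0,0.7],1],[[0,0,1],[0,0,0],1],[[0,0,1],[0,0,0],1],[[0,0,1],[0,0,0],1],[[0,0,1],[0,0,0],1],[[0,0,0.7],[0,0,0],1],[[0,0,0.4],[0,0,0],1],[[0,0,0.3],[0,0,0],1],[[0,0,0],[0,0,0],1],[[0,0,0],[0,0,0],0],[[0,0,0],[0,0,0],0],[[0,0,0],[0,0,0],0],[[0,0,0],[0,0,0],0],[[0,0,0],[0,0,0],0],[[0,0,0],[0,0,0],0],[[0,0,0],[0,0,0],0],[[0,0,0],[0,0,0],0],[[0,0,0],[0,0,0],0]]}}

```text
clock: 5.35
tcp_pos: [0.4943, 0.1126, 0.0815]
tool_rot: [-0.0, 0.995, -0.103, -0.0]
force: [-0.2, 0.7, 0.8]
grip_width: 0.149
finger_force: 30.0
```

Gripped: the opening of 0.149 matches the 14 mm bar. Lifting and going to a viewpoint beside the socket.

{"name": "apply_moves", "arguments": {"targets": [[[0,0,-0.2],[0,0,0],0],[[0,0,-0.4],[0,0,0],0],[[0,0,-0.7],[0,0,0],0],[[0,0,-0.8],[0,0,0],0],[[0,0,-0.8],[0,0,0],0],[[0,0,-0.8],[0,0,0],0],[[0,0,-0.6],[0,0,0],0],[[0,0,-0.3],[0,0,0],0],[[0.2,0.4,0],[0,0,0],0],[[0.36,0.68,0],[0,0,0],0],[[0.36,0.68,0],[0,0,0],0],[[0.36,0.68,0],[0,0,0],0],[[0.36,0.6,0],[0,0,0],0],[[0.16,0.34,0],[0,0,0],0],[[0,0,0],[0,0,-0.6],0],[[0,0,0],[0,0,-0.6],0],[[0,0,0],[0,0,-0.55],0],[[0,0,0],[0,0,0],0],[[0,0,0],[0,0,0],0]]}}

```text
clock: 7.72
tcp_pos: [0.5369, -0.0346, 0.2652]
tool_rot: [-0.0, 1.0, 0.018, -0.0]
force: [-0.0, 0.1, -1.4]
grip_width: 0.151
finger_force: 30.0
```

Run:
```python
from h import *
ims={n:cam(n) for n in("wrist","scene","side")}
o=telemetry.get_obs(); t=o["tcp_pos"]; T=R.from_quat(o["tool_rot"],scalar_first=True).as_matrix(); print(t,T.round(3).tolist(),o["force"])
for n,c in ims.items():
    cv2.imwrite(f"pics/{n}2.png",c["color"][:,:,::-1]); np.save(f"pics/{n}2.npy",c,allow_pickle=True)
    print(n,"tcp",proj(c,t),"collar",proj(c,t-[0,0,.036]),"sock",proj(c,[.537,-.114,.152]))
    m=red(c)
    try: _,ce,k=blob(m,proj(c,t)[0],60); print(ce,k)
    except Exception as e: print(e)
a=cv2.imread("pics/scene2.png")[115:255,170:350]; b=cv2.imread("pics/side2.png")[115:255,210:390]
cv2.imwrite("pics/m2.png",np.hstack([cv2.resize(a,(400,311),interpolation=2),cv2.resize(b,(400,311),interpolation=2)]))
```

```text
[ 0.53696921 -0.03454671  0.26538331] [[0.999, 0.037, -0.0], [0.037, -0.999, 0.0], [-0.0, -0.0, -1.0]] [ 0.11509998 -0.32482235 -1.75225145]
wrist tcp [[279.93951293 292.84199402]] collar [[280.38302545 260.21086169]] sock [[382.14231508 221.23885556]]
[280.55970696 262.73772894] 1365
scene tcp [[261.71774456 167.15442886]] collar [[262.62465168 176.69029599]] sock [[245.40278635 173.79134511]]
[256.47058824 172.50588235] 85
side tcp [[282.83817877 161.7947025 ]] collar [[282.94136775 173.97131606]] sock [[296.35943843 181.76215595]]
[315. 113.] 1
```

View pics/wrist2.png

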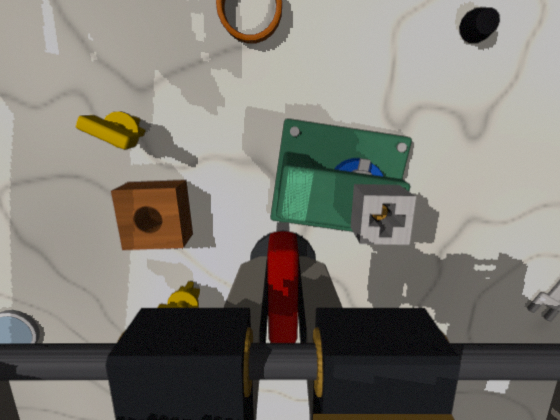

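View pics/m2.png

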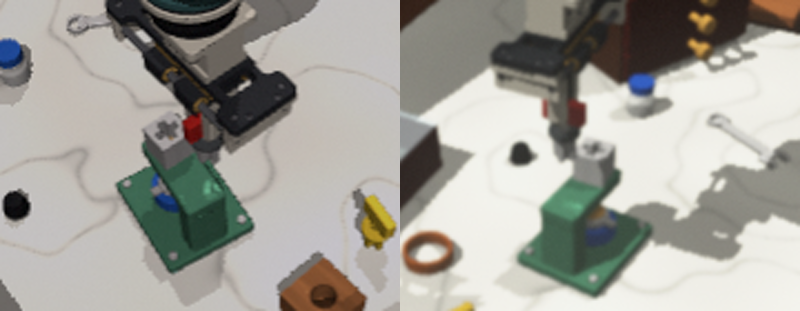

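The wrist view shows the key gripped upright, with the bar at (282,285) and the collar arc top near (283,233). The socket cross is at (388,219) and the rest is empty. I'll measure both more closely.

Run:
```python
from h import *
c=np.load("pics/wrist2.npy",allow_pickle=True).item(); t=np.array([.53697,-.03455,.26538]); yaw=np.radians(2.1)
img=c["color"]
a=cv2.resize(img[180:255,345:425,::-1],(400,375),interpolation=cv2.INTER_NEAREST); b=cv2.resize(img[222:297,240:320,::-1],(400,375),interpolation=cv2.INTER_NEAREST)
cv2.imwrite("pics/c3.png",np.hstack([a,b]))
ex=np.array([np.cos(yaw),np.sin(yaw),0]); ey=np.array([-np.sin(yaw),np.cos(yaw),0])
th=np.linspace(0,6.28,100)
for dx in(-.003,0,.003):
    o=t-[0,0,.07]+dx*ex
    C=[o+[0,0,z]+.019*(np.cos(q)*ex+np.sin(q)*ey) for q in th for z in(.034,.040)]; p=proj(c,C)
    print(dx,"collar toprow",p[:,1].min(),p[p[:,1].argmin()],"LR",p[:,0].min(),p[:,0].max(),"bar end bottom/top",proj(c,[o+[0,0,z]+.025*ex+s*.007*ey for z in(.05,.078) for s in(-1,1)]).round(1).tolist())
# dark cross mask
g=cv2.cvtColor(img,cv2.COLOR_RGB2GRAY); print(g[195:245:3,360:420:3])
```

```text
-0.003 collar toprow 234.0263656790232 [280.32527141 234.02636568] LR 246.27455947089607 314.3953865279226 bar end bottom/top [[293.9, 234.2], [266.4, 234.2], [295.9, 257.4], [263.5, 257.4]]
0 collar toprow 228.97283587603033 [280.31297327 228.97283588] LR 246.10391970799026 314.54156436885717 bar end bottom/top [[293.9, 228.7], [266.3, 228.7], [295.9, 251.0], [263.4, 251.0]]
0.003 collar toprow 223.87194818498497 [280.30055177 223.87194818] LR 245.9315629545679 314.68921524453395 bar end bottom/top [[294.0, 223.1], [266.2, 223.1], [296.0, 244.6], [263.3, 244.6]]
[[ 77  79 118 115 115 114  98 103 103 100  87  89  90  88  86  79  78  77
   94 105]
 [ 76 102 165 161 161 161 156 163 165 161 158 159 160 165 161 159 163 157
  161 101]
 [ 79 117 166 160 161 162 156 163 160 162 158 158 161 165 161 160 160 157
  160 102]
 [ 77 133 165 159 161 161 154 157  35  42  73  81 148 163 162 160 162 157
  154  99]
 [ 77 149 165 159 160 160 156 148  76  32  76  76 152 165 158 159 161 159
  135  99]
 [ 74 154 164 160 159 162 159 128  48  28  40  77 160 162 159 161 161 160
  127 101]
 [ 75 155 163 143 14
[... 215 characters left out ...]
 161 161
  101  98]
 [ 80 160 161  79  54  61  32  45  77  76  70  69  68  70  76 138 162 161
   99 101]
 [ 84 166 166  86  74  70  65  36  60  74  75  69  68  68  71 150 166 161
   98  99]
 [ 89 166 162 161 163 157 161  45  44  77  74 146 164 160 160 163 159 145
   98  99]
 [103 165 163 161 163 157 159  41  64  74  74 153 167 161 163 162 161 126
  100 101]
 [123 164 161 162 162 158 158  61  66  65  76 159 165 163 162 161 164 116
   98 100]
 [ 76 153 156 161 162 159 154 116 114 116 113 164 165 160 163 162 163 107
   98 100]
 [ 88  95  93 147 162 160 167 162 161 165 157 164 164 163 164 160 164 103
   99  98]
 [128 127 121  93  99 150 155 152 159 160 156 164 162 160 163 156 161  98
  131 178]]
```

View pics/c3.png

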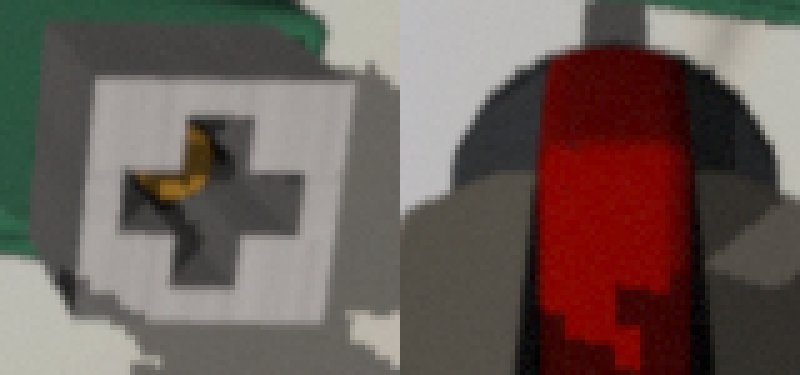

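Run:
```python
from h import *
c=np.load("pics/wrist2.npy",allow_pickle=True).item()
q=np.array([(220,117),(203,289),(120.5,203),(301,206),(95,77),(355,82),(325,325)])/5+[345,180]-.5
P=onz(c,q,.152)[:,:2]; print(P, "centre",P[:4].mean(0),(P[4]+P[6])/2)
f=lambda a,b:(np.degrees(np.arctan2(*(P[a]-P[b])[::-1])),np.linalg.norm(P[a]-P[b]))
print(f(0,1),f(2,3),f(4,5),f(5,6))
t=np.array([.53697,-.03455,.26538])
# key bar end-top & collar: measured position at known heights
print("bar end-top mid",onz(c,[(283,250.5)],t[2]+.008),"collar mid row257",onz(c,[(283.2,257)],t[2]-.030),"expect y",t[1]+.025*np.sin(.037))
s=cv2.imread
for n,uv in("scene",None),("side",None):
    d=np.load(f"pics/{n}2.npy",allow_pickle=True).item()
    m=red(d); p=proj(d,t)[0]
```

```text
[[ 0.55207195 -0.11706538]
 [ 0.52362503 -0.1180028 ]
 [ 0.53755409 -0.10328637]
 [ 0.53808714 -0.13159545]
 [ 0.55772536 -0.09712484]
 [ 0.55837006 -0.13700085]
 [ 0.51817871 -0.1382846 ]] centre [ 0.53783455 -0.1174875 ] [ 0.53795203 -0.11770472]
(np.float64(1.887397003653029), np.float64(0.02846236074935764)) (np.float64(91.07875022255223), np.float64(0.028314103717381026)) (np.float64(90.926249904568), np.float64(0.03988122156182234)) (np.float64(1.8294635879671004), np.float64(0.04021184748717535))
bar end-top mid [[ 0.56225739 -0.03505852  0.27338   ]] collar mid row257 [[ 0.54178122 -0.03597004  0.23538   ]] expect y -0.03362521103972048
```

{"name": "apply_moves", "arguments": {"targets": [[[-0.02,0.5,0],[0,0,0],0],[[-0.02,0.7,0],[0,0,0],0],[[-0.02,0.5,0],[0,0,0.09],0],[[0,0.32,0],[0,0,0],0],[[0,0,0.4],[0,0,0],0],[[0,0,0.3],[0,0,0],0],[[0,0,0.18],[0,0,0],0],[[0,0,0],[0,0,0],0],[[0,0,0],[0,0,0],0]]}}

```text
clock: 9.0
tcp_pos: [0.5376, -0.1152, 0.2307]
tool_rot: [0.0, 1.0, 0.013, 0.0]
force: [0.4, -0.3, -2.0]
grip_width: 0.15
finger_force: 30.0
```

Run:
```python
from h import *
o=telemetry.get_obs(); t=o["tcp_pos"]; print(t,o["tool_rot"],o["force"])
ims={n:cam(n) for n in("wrist","scene","side")}
S=[];B={"wrist":None}
for n,c in ims.items():
    np.save(f"pics/{n}3.npy",c,allow_pickle=True); p=proj(c,[.5375,-.1158,.152])[0]; print(n,p,proj(c,t-[0,0,.0705]))
    w,h=(45,45) if n=="wrist" else (20,20)
    x,y=int(p[0])-w,int(p[1])-h; print(n,"crop origin",x,y,"scale",(266/(2*w)))
    S.append(cv2.resize(np.ascontiguousarray(c["color"][y:y+2*h,x:x+2*w,::-1]),(266,266),interpolation=0) if n!="wrist" else None)
c=ims["wrist"];p=proj(c,[.5375,-.1158,.152])[0];x,y=int(p[0])-50,int(p[1])-60;print("w",x,y)
W=cv2.resize(np.ascontiguousarray(c["color"][y:y+100,x:x+100,::-1]),(532,532),interpolation=0)
cv2.imwrite("pics/c4.png",np.hstack([W,np.vstack(S[1:])]))
```

```text
[ 0.53761214 -0.11517833  0.23066293] [6.25824343e-05 9.99920019e-01 1.26448542e-02 2.44574515e-04] [ 0.41646441 -0.28524183 -2.01054241]
wrist [281.73873142 233.92353239] [[280.78700904 238.11109964]]
wrist crop origin 236 188 scale 2.9555555555555557
scene [244.82278455 173.42646426] [[244.62277256 171.69682414]]
scene crop origin 224 153 scale 6.65
side [296.47709029 181.35170017] [[296.37867446 179.01881843]]
side crop origin 276 161 scale 6.65
w 231 173
```

View pics/c4.png

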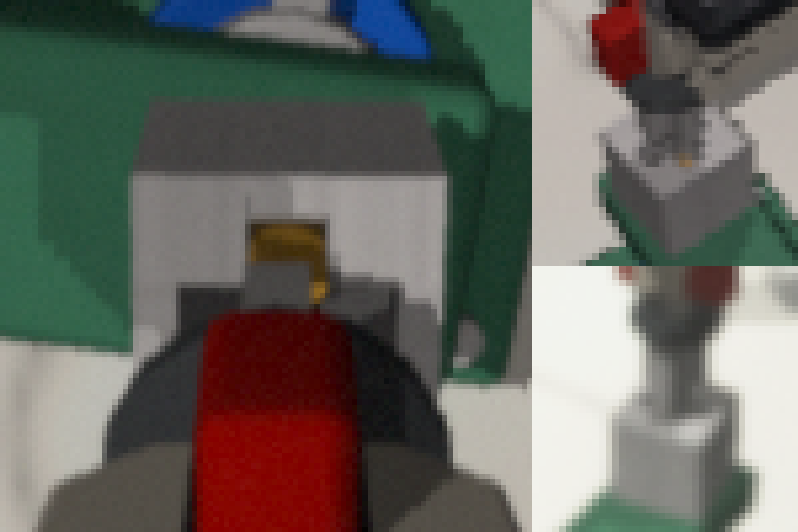

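In the wrist crop the slot is centred at column 288 and the stem rib end at 275.5, so the key must move about 1.7 mm to the right (tool +y). Next, the fore-aft offset.

Run:
```python
from h import *
c=np.load("pics/wrist3.npy",allow_pickle=True).item()
g=cv2.cvtColor(c["color"],cv2.COLOR_RGB2GRAY)
print(g[208:236,282:286].mean(1).round().astype(int).tolist()); print("row216",g[214:217,270:300].mean(0).round().tolist()); print("row224",g[223:226,270:300].mean(0).round().tolist()); print("y-slot rows at col 268,301",g[218:236,267:270].mean(1).round().tolist(),g[218:236,300:303].mean(1).round().tolist())
f=lambda u,v,z:onz(c,[(u-.0,v)],z)[0].round(4)[:2]
print("head far edge (+20)",f(284.9,205.4,.152),"slot end(+14.25)",f(284.9,213.8,.152),"yslot edge(+5.25)",f(284.9,227.1,.152),"stem tip(+12..13)",f(282.8,222.2,.1602),"at .1642",f(282.8,222.2,.1642))
```

```text
[126, 125, 125, 124, 124, 110, 79, 64, 72, 66, 55, 48, 47, 51, 61, 68, 69, 70, 70, 68, 70, 64, 47, 32, 24, 22, 24, 25]
row216 [123.0, 122.0, 122.0, 122.0, 125.0, 126.0, 122.0, 79.0, 55.0, 55.0, 61.0, 66.0, 70.0, 70.0, 73.0, 74.0, 72.0, 70.0, 66.0, 64.0, 59.0, 62.0, 100.0, 148.0, 157.0, 158.0, 158.0, 158.0, 155.0, 155.0]
row224 [123.0, 121.0, 120.0, 121.0, 123.0, 124.0, 109.0, 76.0, 70.0, 68.0, 68.0, 68.0, 69.0, 69.0, 69.0, 69.0, 68.0, 69.0, 67.0, 56.0, 52.0, 53.0, 56.0, 68.0, 78.0, 118.0, 124.0, 122.0, 122.0, 121.0]
y-slot rows at col 268,301 [125.0, 126.0, 125.0, 125.0, 124.0, 124.0, 124.0, 121.0, 89.0, 47.0, 41.0, 41.0, 40.0, 40.0, 40.0, 36.0, 33.0, 33.0] [152.0, 154.0, 154.0, 154.0, 155.0, 153.0, 141.0, 110.0, 80.0, 70.0, 67.0, 67.0, 66.0, 58.0, 44.0, 39.0, 40.0, 35.0]
head far edge (+20) [ 0.558  -0.1174] slot end(+14.25) [ 0.5521 -0.1176] yslot edge(+5.25) [ 0.5425 -0.1178] stem tip(+12..13) [ 0.5489 -0.1162] at .1642 [ 0.5502 -0.1162]
```

{"name": "apply_moves", "arguments": {"targets": [[[0.015,0.038,0],[0,0,0],0],[[0,0,0],[0,0,0],0],[[0,0,0.1],[0,0,0],0],[[0,0,0.08],[0,0,0],0],[[0,0,0.05],[0,0,0],0],[[0,0,0.05],[0,0,0],0],[[0,0,0],[0,0,0],0]]}}

```text
clock: 10.02
tcp_pos: [0.5381, -0.1169, 0.2189]
tool_rot: [-0.0, 1.0, 0.012, -0.0]
force: [-1.1, -0.0, -0.2]
grip_width: 0.147
finger_force: 30.0
```

{"name": "apply_moves", "arguments": {"targets": [[[0,0,0.05],[0,0,0],0],[[0,0,0.05],[0,0,0],0],[[0,0,0],[0,0,0],0]]}}

```text
clock: 10.4
tcp_pos: [0.5381, -0.1169, 0.2148]
tool_rot: [-0.0, 1.0, 0.012, -0.0]
force: [-0.5, -0.3, -1.1]
grip_width: 0.147
finger_force: 30.0
```

Run:
```python
from h import *
for i in range(4):
    vision.get_image("side"); o=telemetry.get_obs(); print(o["tcp_pos"].round(4),o["force"].round(2),o["torque"].round(3))
```

```text
[ 0.5381 -0.1169  0.215 ] [ 0.06  0.19 -1.81] [ 0.004 -0.03  -0.017]
[ 0.5381 -0.1169  0.2151] [ 0.13 -0.06 -1.34] [0.003 0.049 0.075]
[ 0.5381 -0.1169  0.2151] [-0.3   0.71 -1.36] [-0.005 -0.023  0.018]
[ 0.5381 -0.1169  0.2151] [ 0.1   0.29 -0.89] [ 0.038 -0.009 -0.059]
```

The stem is 7.5 mm in and takes no load, so I'll carry on down to the plunger.

{"name": "apply_moves", "arguments": {"targets": [[[0,0,0.08],[0,0,0],0],[[0,0,0.08],[0,0,0],0],[[0,0,0.08],[0,0,0],0],[[0,0,0.08],[0,0,0],0],[[0,0,0.06],[0,0,0],0],[[0,0,0.05],[0,0,0],0],[[0,0,0.05],[0,0,0],0],[[0,0,0],[0,0,0],0]]}}

```text
clock: 11.6
tcp_pos: [0.5382, -0.1169, 0.1961]
tool_rot: [0.0, 1.0, 0.012, 0.0]
force: [-1.1, 0.1, 4.9]
grip_width: 0.148
finger_force: 30.0
```

{"name": "apply_moves", "arguments": {"targets": [[[0,0,0.05],[0,0,0],0],[[0,0,0.05],[0,0,0],0],[[0,0,0.05],[0,0,0],0],[[0,0,0.02],[0,0,0],0],[[0,0,0],[0,0,0],0],[[0,0,0],[0,0,0],0]]}}

```text
clock: 12.35
tcp_pos: [0.5383, -0.1169, 0.1897]
tool_rot: [0.0, 1.0, 0.012, 0.0]
force: [-3.4, 1.5, 8.4]
grip_width: 0.148
finger_force: 30.0
```

{"name": "apply_moves", "arguments": {"targets": [[[-0.01,0,0.02],[0,0,0],0],[[0,0,0.02],[0,0,0],0],[[0,0,0],[0,0,0],0],[[0,0,0],[0,0,0],0]]}}

```text
clock: 12.85
tcp_pos: [0.5381, -0.1169, 0.1884]
tool_rot: [0.0, 1.0, 0.013, 0.001]
force: [-2.6, 1.1, 9.0]
grip_width: 0.152
finger_force: 30.0
```

{"name": "apply_moves", "arguments": {"targets": [[[0,0,0.02],[0,0,0],0],[[0,0,0.02],[0,0,0],0],[[0,0,0],[0,0,0],0],[[0,0,0],[0,0,0],0]]}}

```text
clock: 13.35
tcp_pos: [0.5382, -0.1169, 0.1884]
tool_rot: [0.0, 1.0, 0.013, 0.001]
force: [-7.1, 2.2, 22.4]
grip_width: 0.15
finger_force: 30.0
```

Run:
```python
from h import *
cs={n:cam(n) for n in("wrist","scene","side")}
o=telemetry.get_obs(); print(o["tcp_pos"],o["force"],o["tool_rot"])
S=[]
for n,c in cs.items():
    p=proj(c,[.5375,-.1165,.160])[0]; w=50 if n=="wrist" else 20
    x,y=int(p[0])-w,int(p[1])-w; print(n,x,y,p)
    S.append(cv2.resize(np.ascontiguousarray(c["color"][y:y+2*w,x:x+2*w,::-1]),(266,266),interpolation=2))
cv2.imwrite("pics/c5.png",np.hstack(S))
```

```text
[ 0.53817368 -0.11695476  0.18833093] [-6.45546568  2.77412781 22.16266885] [2.88238263e-04 9.99921042e-01 1.24960189e-02 1.29435721e-03]
wrist 229 217 [279.5947227  267.43337627]
scene 224 151 [244.35953942 171.36835694]
side 276 158 [296.62651752 178.81435108]
```

View pics/c5.png

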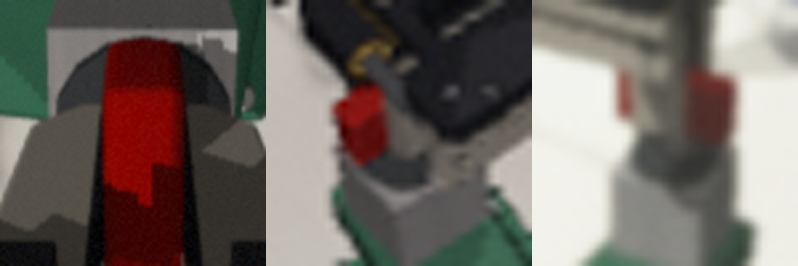

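All three views show the collar seated flat on the square head. The force jumped from 9 to 22 N at the expected height (TCP 0.1884), so the key is home. I'll ease the side load and check that it holds.

{"name": "apply_moves", "arguments": {"targets": [[[-0.01,0.004,-0.005],[0,0,0],0],[[0,0,0],[0,0,0],0],[[0,0,0],[0,0,0],0],[[0,0,0],[0,0,0],0],[[0,0,0],[0,0,0],0],[[0,0,0],[0,0,0],0]]}}

```text
clock: 14.25
tcp_pos: [0.5381, -0.1169, 0.1883]
tool_rot: [0.0, 1.0, 0.013, 0.002]
force: [-3.6, 2.8, 19.5]
grip_width: 0.15
finger_force: 30.0
```

Steady: 19.5 N of press, with the height unchanged. Handing in.

```bash
python3 -c "
from cell import job; print(job.close_job())"
```

```text
the job is handed in; nothing more can be done
None
```

The red-handled key is fully home in the opener's socket, collar flush on the head, and I handed the job in at about 14 s with the arm still gripping it and pressing down at about 20 N; the jaw meeting the watch is inferred from the flush collar, not seen directly.

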